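# Dock the coffee grinder and set its grind dial four clicks from closed

## Robot

A 7-joint arm with a two-finger parallel gripper is mounted at the origin on a cart in front of the work surface, level with it; the furniture and walls round the work are solid. World frame = base frame: x ahead of the robot, y to its left, z up, the work surface at z = 0. Lengths are in m, angles in degrees, forces in N, time in s.
With the tool pointing down it reaches from about 0.4 to 0.85 m from the base axis. Payload 10.4 kg.
Tool frame: the origin (TCP) lies at the very end of the fingers, on their centre line; the grasp point (between the pads) lies 19 mm behind it (manip.pinch_z is the z of the grasp point in the tool frame, in m); z points along the fingers, y is the line along which they close (so a half turn about z gives the same grasp; the last joint's range is limited). The gripper opens to 87 mm and grips with 3 to 60 N. Pads are 19 mm wide; open, the fingers measure 117 mm over their backs; the gripper's body (75 mm by 190 mm) begins 51 mm behind the grasp point.
Start: joints at [70.439, 19.034, -3.707, 83.658, 1.238, 77.344, -5.071], TCP at [0.196, -0.594, 0.223] pointing down, gripper open.
Joint ranges: [-148.97, 148.97], [-28.65, 121.19], [-84.17, 76.75], [9.2, 138.47], [-72.65, 252.65], [3.7, 117.97], [-149.18, 149.18]. Speed limits (degrees/s): [127.2, 127.2, 159.86, 159.86, 180, 180, 180].

## Interface

Orientations are given as [roll, pitch, yaw] about the fixed x, y, z axes, in that order (R = Rz(yaw) Ry(pitch) Rx(roll)).
In Python, from rig import readout, cams, order, manip gives the robot as it stands.
- The arm moves only by the tool play_rows, never from a script. Its argument "rows" is a list that holds one entry, the list of rows, each a list of 6 numbers: the shift along the tool's x, y, z in units of 25 mm (1.0 is 25 mm), then the turn, a rotation vector about the tool's x, y, z in units of 5 degrees (1.0 is 5 degrees). A call has 1 to 20 rows; each row is the pose to reach, as a shift and turn from the pose commanded when the call began, along the tool's axes at that moment; what a row does not reach only later rows make up. A row lasts 1/12 s, in which the tool goes at most 41.7 mm and 7.16 degrees, less where a joint would pass 70% of its speed; a pose out of reach is approached as far as the arm can. A call with a gripper value outside its range is refused whole. "hand" is the finger opening in mm, from 0 to 87, set as the call begins (left out, the last holds). The fingers move at their own pace and stop on an object; "squeeze" is the grip in N (left out, the last holds). Time passes only in rows, so rows that repeat a pose let the fingers close. It gives the time, the measured TCP pose, the force and the opening at its end, in the units of the state.
- readout.sense(): the state, without advancing time (a new reading comes with each control period).
- cams.read_camera(name): name is "scene" or "side" or "wrist"; returns a dict with "color" (400x640x3 uint8, red, green, blue), "mtx" (3x3 intrinsics, pixels), "R" (3x3) and "t" (3): a world point X has camera coordinates R X + t; the wrist camera has in their place "T_tool_cam" (4x4, takes a point from camera to tool coordinates, whose origin is the TCP and whose axes are the flange's). Camera axes: x right, y down, z forward; pixel columns grow to the right and rows downward; lengths in m; the calibration is good to about 2 mm. The wrist camera is an equidistant fisheye: a pixel r from the principal point sees the ray r / f radians off the axis. A picture is of the moment at which its call begins: read the wrist's pose just before it. There is no depth.
- order.hand_in(): hands the job in, once; it reports no verdict.
The state is a dict: "t": time; "joint_positions": joint angles; "dq": joint speeds; "joint_torque": joint torques, N m; "position": TCP position; "tcp_rot": TCP orientation; "force": force on the tool from outside, world axes, zero at the start; "ft_torque": the same for the moment, N m; "width": finger opening in m.
Only numpy, scipy, OpenCV 4.12 (cv2) and the standard library are available. Lean on these libraries where they do the work, as an engineer would, in place of code of your own. Each camera call takes 0.05 s, during which the arm holds its last target. There are 200 camera calls.

## Task

Pick the cordless coffee grinder up by its barrel, not by the dial, and stand it right down in the square well of its charging base without dropping it; the base then keeps it from turning. Turn the grind dial on its top clockwise until it comes up against its stop, then back it off exactly four clicks counter-clockwise and let go. Leave the other things on the table where they are.

Things in the scene. Friction and masses are not known exactly. Their poses are not given: they have to be found in the camera images.
- grinder: Loose upright coffee grinder, about 0.47 kg. Origin under its foot, z up its axis. White square foot 50 x 50 mm (sides along x, y), 14 mm high; round barrel 56 mm across from 14 to 128 mm height, grey cup below, aluminium above, switch on its -x side; flat shoulder at 128 mm; dial above, to 149 mm. Grip the barrel with pad centres 105 to 120 mm up, so that the palm clears the dial.
- dial_cap: The grinder's click dial: black knurled round knob, 42 mm across, 17 mm high, white index line on top and side. Origin: centre of its underside, 130 mm above the grinder's. The barrel's flat shoulder lies 2 mm below the dial and reaches 7 mm beyond its rim all round: fingertips must stay above it.
- dial_grip (a point): Middle of the dial, on its axis at half its height: 138.5 mm above the grinder's underside, 10.5 mm above the barrel's shoulder, 8.5 mm below the dial's flat top.
- grind_dial (a joint): Dial angle on the barrel, rad: 0 at the closed hard stop (turn clockwise seen from above), growing counter-clockwise. A click every 0.5236 rad (30 degrees), counted from the stop; a sprung ball pulls it to the nearest click; about 0.05 N m carries it over. Starts 2 to 6 clicks from the stop; far stop at 11. At 0 the index line points to the grinder's -x, to the boldest mark on the shoulder.
- charger: Charging base, fixed to the table: low white block 116 x 116 mm with rounded corners, 19 mm high, its grey middle (84 x 84 mm) 22 mm high, a square well in its centre. Origin: centre of its underside; the well's sides lie along its x and y. The grinder fits any of four ways round. Standing free on the table, the light grinder is apt to turn along with the dial.
- charger_well (a point): Centre of the well's floor, 10 mm above the table. The well is 54 x 54 mm (2 mm play on each side of the foot), 12 mm deep, its mouth widened by a 4 mm chamfer all round. Seated, the foot's underside lies on this floor.
- coffee_mug: Bystander: white china mug, 92 mm in diameter, 95 mm high, handle at one side; origin under its middle. Leave where it is.
- calculator: Bystander: grey calculator, 150 x 80 x 18 mm, lying flat; origin under its middle. Leave where it is.
- phone: Bystander: black phone, 146 x 72 x 9 mm, lying flat; origin under its middle. Leave where it is.
- notes_pink: Bystander: small block of sticky notes, 53 x 53 x 12 mm; origin under its middle. Leave where it is.
- tape_measure: Bystander: tape measure, 35 x 70 x 60 mm, standing on edge; origin under its middle. Leave where it is.
Mind the look-alikes: they are no part of the job. What is shaped like the grinder but red or yellow is not meant.

How it is judged (in metres and radians):
On the way, in this order (a step that is already met when the one before it is completed fails the run):
1. the grinder stands in the well of its base (horizontal distance between grinder and charger_well below 0.006 m and z of grinder in the frame of charger_well below 0.004 m and angle between grinder's own z axis and vertical below 0.08 rad), for 0.2 s.
2. with the grinder in its base, the dial is turned clockwise against its stop (all of step 1 and value of joint grind_dial below 0.1 rad), for 0.1 s.
At the end, for the whole second after the job is handed in: The grinder stands upright and at rest in the well of its base (within 6 mm sideways and 4 mm of the well's floor, tilted less than 0.08 rad), released, and its dial, after having been against its stop (below 0.1 rad) there, rests at the fourth click: 2.094 rad, within 0.15 rad (all of step 1 and value of joint grind_dial between 1.944 and 2.244 rad and velocity of joint grind_dial between -0.1 and 0.1 rad/s and linear speed of grinder below 0.02 m/s and contact force between the fingers and grinder below 0.1 N); the robot touches nothing.
It fails at once if the grinder is carried by its dial (fingers on the dial while it is more than 35 mm above the table) (contact force between the fingers and dial_cap above 1 N and height (world z) of grinder above 0.035 m).
It fails at once if the grinder is dropped (out of the fingers more than 40 mm above the table) (contact force between the fingers and grinder below 0.01 N and height (world z) of grinder above 0.04 m).
It fails at once if the grinder is tipped over (more than 0.6 rad) (angle between grinder's own z axis and vertical above 0.6 rad).
It fails at once if a bystander (mug, calculator, phone, notes, tape measure) is shifted by more than 30 mm (distance of any of coffee_mug, calculator, phone, notes_pink, tape_measure from where it was at the start of the episode above 0.03 m).
It also fails if it takes over 70 s, if anything falls off the work surface, if the arm or the gripper's body presses on something with over 40 N, if the wrist force passes 120 N, or if a joint passes its speed limit or range.

## Working session

There is one attempt and no reset: what is moved stays moved. The work goes in short steps, Python scripts to look and compute and a tool call to move; the robot and the scene stay as the last step left them, time stands still between calls to the robot, and variables do not carry over. Pictures are saved under pics/ and viewed, on a budget of 10 in all, crops included, one or two more only if the job needs it, and the job is handed in when it is done.

Besides the shell and the picture viewer there is one more tool, called by a JSON object that holds its "method" and its "body". play_rows: Moves the arm, as the interface text tells. Its arguments: {"type":"object","properties":{"rows":{"type":"array","items":{"type":"array","items":{"type":"array","items":{"type":"number"}}}},"hand":{"type":"number"},"squeeze":{"type":"number"}},"required":["rows"]}

```bash
ls; mkdir -p pics; python3 - <<'E'
from rig import readout,cams,manip
import cv2,numpy as np
print(readout.sense(), manip.pinch_z)
for n in("scene","side","wrist"):
    c=cams.read_camera(n); np.savez(f"pics/{n}0.npz",**c)
    print(n,{k:np.round(v,4).tolist() for k,v in c.items() if k!="color"})
    cv2.imwrite(f"pics/{n}0.png",c["color"][:,:,::-1])
a=cv2.imread("pics/scene0.png");b=cv2.imread("pics/side0.png")
cv2.imwrite("pics/wr.png",cv2.imread("pics/wrist0.png"))
E
```

```text
pics
{'t': 0.0, 'joint_positions': array([70.43974861, 19.0699523 , -3.70737077, 83.70632872,  1.23614338,
       77.34427497, -5.07175677]), 'dq': array([ 0.01806366,  0.03452947,  0.04585218, -0.0748383 , -0.10684593,
       -0.0452181 ,  0.03080651]), 'joint_torque': array([ 5.92152155e-04, -6.23265696e+01,  2.48546444e-02, -3.89890480e+01,
       -6.12807227e-02,  3.95702349e-02,  1.22610259e-04]), 'position': array([ 0.19576739, -0.59313102,  0.2217733 ]), 'tcp_rot': array([-1.79919259e+02,  2.34453923e-03,  1.82655004e+01]), 'force': array([ 0.33462032,  0.18044264, -0.32898069]), 'ft_torque': array([-0.00430086, -0.02678383, -0.01678917]), 'width': 0.08709916017032635} -0.0187
scene {'mtx': [[393.4598, 0.0, 324.403], [0.0, 393.4598, 201.4661], [0.0, 0.0, 1.0]], 'R': [[0.132, -0.9913, -0.0002], [-0.6817, -0.0906, -0.726], [0.7196, 0.096, -0.6877]], 't': [-0.0058, 0.4758, 0.9133]}
side {'mtx': [[500.2371, 0.0, 325.8992], [0.0, 500.2371, 192.6514], [0.0, 0.0, 1.0]], 'R': [[0.9825, -0.1861, -0.0055], [-0.1648, -0.8555, -0.4909], [0.0867, 0.4832, -0.8712]], 't': [-0.5444, 0.1983, 1.3558]}
wrist {'mtx': [[309.7069, 0.0, 317.2274], [0.0, 309.7069, 199.1911], [0.0, 0.0, 1.0]], 'T_tool_cam': [[0.0003, -0.9689, -0.2474, 0.0663], [1.0, 0.0004, -0.0004, -0.0003], [0.0004, -0.2474, 0.9689, -0.1614], [0.0, 0.0, 0.0, 1.0]]}
```

View pics/scene0.png

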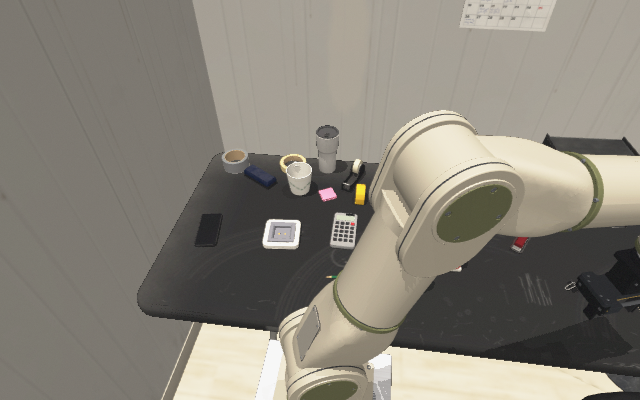

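View pics/side0.png

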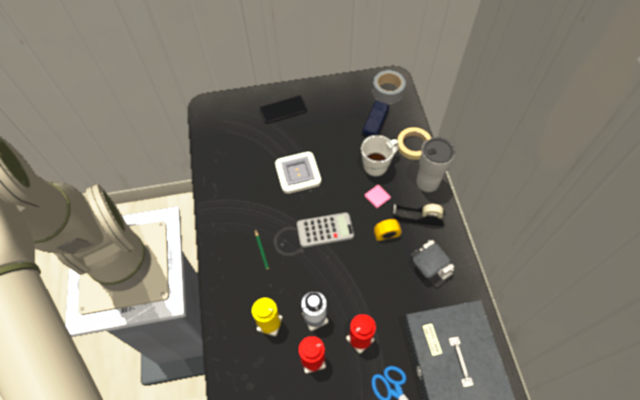

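The scene view shows the charger at about (282,233), and the arm hides the grinder. In the side view the charger is at (298,172) and the white/grey grinder at (314,310). Yellow is at (266,315), and the reds at (312,354) and (362,332).

```bash
cat > h.py <<'E'
import numpy as np,cv2
from scipy.spatial.transform import Rotation as Ro
def ray(c,uv,st=None):
    K=c["mtx"]; p=np.array([(uv[0]-K[0,2])/K[0,0],(uv[1]-K[1,2])/K[1,1]])
    if "R" in c:
        d=np.array([*p,1]); R=np.array(c["R"]); o=-R.T@c["t"]; d=R.T@d
    else:
        r=np.hypot(*p); d=np.array([*(p/max(r,1e-9)*np.sin(r)),np.cos(r)])
        T=np.array(c["T_tool_cam"]); Rt=Ro.from_euler("xyz",st["tcp_rot"],degrees=True).as_matrix()
        o=Rt@T[:3,3]+st["position"]; d=Rt@T[:3,:3]@d
    return o,d/np.linalg.norm(d)
def plane(c,uv,z,st=None):
    o,d=ray(c,uv,st); return o+d*(z-o[2])/d[2]
def proj(c,X,st=None):
    K=c["mtx"]
    if "R" in c: q=np.array(c["R"])@X+c["t"]; return K[:2,:2]@(q[:2]/q[2])+K[:2,2]
    T=np.array(c["T_tool_cam"]); Rt=Ro.from_euler("xyz",st["tcp_rot"],degrees=True).as_matrix()
    q=T[:3,:3].T@(Rt.T@(np.array(X)-st["position"])-T[:3,3]); th=np.arctan2(np.hypot(*q[:2]),q[2])
    return K[:2,:2]@(q[:2]/np.hypot(*q[:2])*th)+K[:2,2]
def tri(rays):
    A=np.zeros((3,3));b=np.zeros(3)
    for o,d in rays: P=np.eye(3)-np.outer(d,d);A+=P;b+=P@o
    X=np.linalg.solve(A,b); return X,[np.linalg.norm((np.eye(3)-np.outer(d,d))@(X-o)) for o,d in rays]
def snap(n,tag):
    from rig import readout,cams
    st=readout.sense(); c=cams.read_camera(n)
    cv2.imwrite(f"pics/{tag}.png",c["color"][:,:,::-1]); np.savez(f"pics/{tag}.npz",st_p=st["position"],st_r=st["tcp_rot"],**c)
    return c,st
def load(tag):
    f=np.load(f"pics/{tag}.npz"); c={k:f[k] for k in f.files}
    return c,({"position":c["st_p"],"tcp_rot":c["st_r"]} if "st_p" in c else None)
E
python3 - <<'E'
from h import *
s,_=load("side0");q,_=load("scene0")
for n,uv,z in [("grinder dial",(314,298),.147),("yellow top",(264,303),.147),("red",(311,343),.147),("red2",(362,321),.147),("charger",(298,171),.022),("mug",(376,146),.095),("calc",(325,230),.018),("phone",(284,109),.009),("tape",(388,229),.06)]: print(n,plane(s,uv,z).round(3))
print("charger scene",plane(q,(282,233),.022).round(3), tri([ray(s,(298,171)),ray(q,(282,233))]))
E
```

```text
grinder dial [ 0.483 -0.231  0.147]
yellow top [ 0.368 -0.221  0.147]
red [ 0.459 -0.33   0.147]
red2 [ 0.581 -0.304  0.147]
charger [0.508 0.196 0.022]
mug [0.737 0.191 0.095]
calc [ 0.551 -0.006  0.018]
phone [0.501 0.444 0.009]
tape [ 0.713 -0.054  0.06 ]
charger scene [0.498 0.199 0.022] (array([0.50797013, 0.20239828, 0.0110082 ]), [np.float64(0.00042834851555789537), np.float64(0.000428348515557884)])
```

View pics/wr.png

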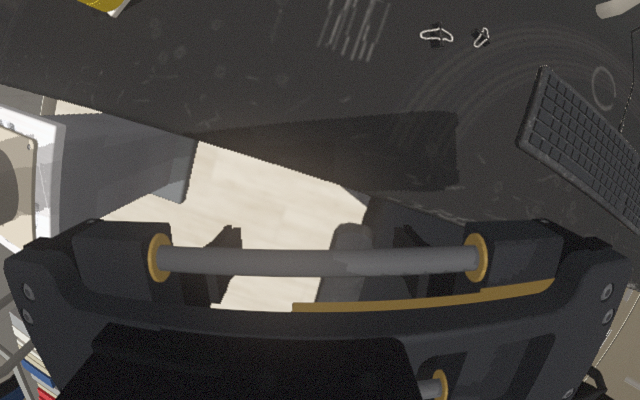

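The wrist picture shows only bare table, the keyboard and the yellow foot at the top (100,0). Fingers cover rows below about 220, so I want objects above that. The charger triangulates to about (0.50,0.20). I'm moving to look at the grinder near (0.483,-0.231).

{"method": "play_rows", "body": {"rows": [[[13.5,-8.15,-3.1,0,0,-9.2],[13.5,-8.15,-3.1,0,0,-9.2],[13.5,-8.15,-3.1,0,0,-9.2],[13.5,-8.15,-3.1,0,0,-9.2],[13.5,-8.15,-3.1,0,0,-9.2],[13.5,-8.15,-3.1,0,0,-9.2],[13.5,-8.15,-3.1,0,0,-9.2],[13.5,-8.15,-3.1,0,0,-9.2],[13.5,-8.15,-3.1,0,0,-9.2],[13.5,-8.15,-3.1,0,0,-9.2],[13.5,-8.15,-3.1,0,0,-9.2],[13.5,-8.15,-3.1,0,0,-9.2],[13.5,-8.15,-3.1,0,0,-9.2],[13.5,-8.15,-3.1,0,0,-9.2],[13.5,-8.15,-3.1,0,0,-9.2],[13.5,-8.15,-3.1,0,0,-9.2]]]}}

```text
t: 1.48
position: [0.4519, -0.2951, 0.2998]
tcp_rot: [-180.0, 0.0, 64.2]
force: [0.3, -0.3, -1.0]
width: 0.0869
```

```bash
cat >> h.py <<'E'
def row(st,xyz,yaw):
    "row entries to reach world xyz, tool straight down at yaw"
    R0=Ro.from_euler("xyz",st["tcp_rot"],degrees=True); R1=Ro.from_euler("xyz",[180,0,yaw],degrees=True)
    return np.r_[R0.inv().apply(np.array(xyz)-st["position"])/.025, np.degrees((R0.inv()*R1).as_rotvec())/5].round(2).tolist()
E
python3 - <<'E'
from h import *
c,st=snap("wrist","w1"); print(st)
E
```

```text
{'t': 1.4833, 'joint_positions': array([ 4.97239659e+01,  7.97113090e+00, -2.37990487e+01,  8.85010407e+01,
        3.23163336e+00,  8.42281018e+01, -3.59501011e-02]), 'dq': array([-0.23390072, -0.02036508, -0.34794582, -0.08722067,  0.01163287,
       -0.04250933,  0.04925152]), 'joint_torque': array([-3.24409094e-02, -4.72589314e+01, -1.86834879e+00, -3.96872735e+01,
       -5.25798672e-02,  4.00367123e-02,  7.50443141e-03]), 'position': array([ 0.45186625, -0.29512757,  0.29981092]), 'tcp_rot': array([-1.79979021e+02,  7.22532005e-03,  6.41609356e+01]), 'force': array([ 0.27274518, -0.29173373, -1.02809787]), 'ft_torque': array([ 0.00610598, -0.07846356,  0.0289834 ]), 'width': 0.08687024306280174}
```

View pics/w1.png

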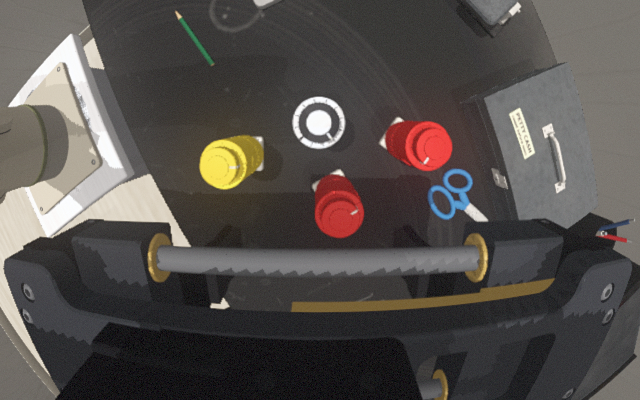

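Seen from above, the grinder's dial is at (319,122), with yellow to the left and reds below and to the right. Next I take an oblique view for parallax and to see the foot, at yaw 128.

```bash
python3 - <<'E'
from h import *
c,st=load("w1")
print(plane(c,(319,122),.147,st))
from rig import readout
print(row(readout.sense(),[.606,-.389,.3],128))
E
```

```text
[ 0.48157272 -0.23541856  0.147     ]
[-0.71, 7.18, -0.01, -0.0, -0.0, -12.76]
```

{"method": "play_rows", "body": {"rows": [[[-0.7,7.2,0,0,0,-12.8],[-0.7,7.2,0,0,0,-12.8],[-0.7,7.2,0,0,0,-12.8],[-0.7,7.2,0,0,0,-12.8],[-0.7,7.2,0,0,0,-12.8],[-0.7,7.2,0,0,0,-12.8],[-0.7,7.2,0,0,0,-12.8],[-0.7,7.2,0,0,0,-12.8],[-0.7,7.2,0,0,0,-12.8],[-0.7,7.2,0,0,0,-12.8],[-0.7,7.2,0,0,0,-12.8],[-0.7,7.2,0,0,0,-12.8],[-0.7,7.2,0,0,0,-12.8]]]}}

```text
t: 2.62
position: [0.607, -0.3883, 0.3]
tcp_rot: [-180.0, 0.0, 128.1]
force: [0.8, 0.1, -1.0]
width: 0.0873
```

```bash
python3 - <<'E'
from h import *
c,st=snap("wrist","w2"); print(st["position"],st["tcp_rot"],st["joint_positions"].round(1))
uv=proj(c,[.4816,-.2354,.08],st); print(uv)
q,_=snap("scene","s2")
c1,_=load("w1")
def crop(im,u,v,w,h,k): 
    u=int(u);v=int(v); return cv2.resize(im[max(v-h,0):v+h,u-w:u+w,::-1],(2*w*k,None or (min(v+h,400)-max(v-h,0))*k),interpolation=cv2.INTER_CUBIC)
a=crop(c1["color"],319,122,40,40,5); b=crop(c["color"],*uv,40,60,5)
p=proj(q,[.5,.2,.02]); d=crop(q["color"],*p,40,30,5)
H=max(a.shape[0]+0,b.shape[0]); out=np.zeros((600,800,3),np.uint8)
out[:a.shape[0],:400]=a; out[:min(600,b.shape[0]),400:]=b[:600]
print("crop b origin",int(uv[0])-40,max(int(uv[1])-60,0))
cv2.imwrite("pics/v1.png",out)
E
```

```text
[ 0.60696984 -0.38827379  0.30004074] [-1.79989604e+02  2.68421555e-03  1.28093754e+02] [ 46.2  33.7 -30.9  56.9  16.6  93.2  58.7]
[314.29319171  20.25814469]
crop b origin 274 0
```

View pics/v1.png

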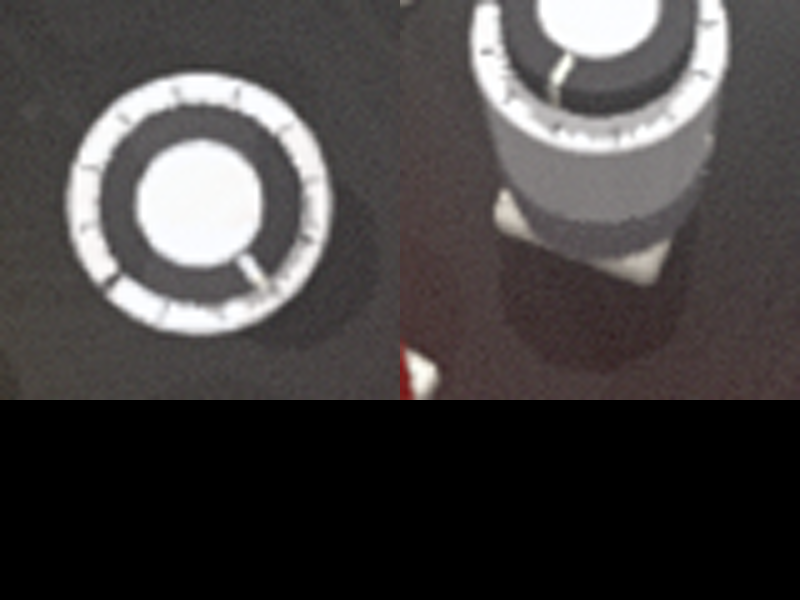

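The crop shows the boldest mark at w1 px (301,139) and the index about 90° CCW of it, so the dial is roughly 3 clicks from the stop. The foot's front bottom edge in w2 runs from (293,45.7) to (323.5,57).

```bash
python3 - <<'E'
from h import *
c1,s1=load("w1");c2,s2=load("w2");sd,_=load("side0");q,_=load("s2")
def blobs(c,roi,lo,mina=20):
    u0,v0,u1,v1=roi; im=c["color"][v0:v1,u0:u1]; m=(im.min(2)>lo).astype(np.uint8)
    n,l,s,ce=cv2.connectedComponentsWithStats(m)
    return [(ce[i]+[u0,v0],s[i].tolist()) for i in range(1,n) if s[i,4]>=mina],m
bl,m=blobs(c1,(285,85,355,160),150); 
for b in bl: print("w1",b[0].round(2),b[1])
cs,_=cv2.findContours(m,cv2.RETR_EXTERNAL,cv2.CHAIN_APPROX_NONE); e=cv2.fitEllipse(max(cs,key=len)); print("rim",e)
rim=np.array(e[0])+[285,85]; G=plane(c1,rim,.128,s1); print("G from rim z=.128",G.round(4), "radius est",e[1][0]/2)
u=rim; print("diam", np.linalg.norm(plane(c1,u+[e[1][0]/2,0],.128,s1)-plane(c1,u-[e[1][0]/2,0],.128,s1)))
bl2,_=blobs(sd,(300,285,330,320),150,8)
for b in bl2: print("side",b[0].round(2),b[1])
disc=min(bl,key=lambda b:np.hypot(*(b[0]-[319,122])))[0]
for b in bl2: X,r=tri([ray(c1,disc,s1),ray(sd,b[0])]); print(" tri",X.round(4),np.round(r,4))
B=plane(c1,(301,139.4),.128,s1)-G; print("bold yaw",np.degrees(np.arctan2(B[1],B[0])),np.hypot(*B[:2]))
I=plane(c1,(279+255/5,82+275/5),.147,s1)-G; print("index",np.degrees(np.arctan2(I[1],I[0])),np.hypot(*I[:2]))
a=plane(c2,(293,45.7),0,s2);b=plane(c2,(323.5,57),0,s2); print("foot edge",a.round(4),b.round(4),np.linalg.norm(a-b),np.degrees(np.arctan2(*(b-a)[1::-1])))
# charger outline in side0 & scene
for n,c,p in(("side",sd,(298,172)),("scene",q,(282,233))):
    im=c["color"][p[1]-40:p[1]+40,p[0]-40:p[0]+40]; m=(im.min(2)>100).astype(np.uint8)
    cs,_=cv2.findContours(m,cv2.RETR_EXTERNAL,cv2.CHAIN_APPROX_NONE); k=max(cs,key=cv2.contourArea)
    M=cv2.moments(cv2.convexHull(k)); ce=np.array([M["m10"]/M["m00"],M["m01"]/M["m00"]])+p-40
    W=np.array([plane(c,x[0]+np.array(p)-40,.019)[:2] for x in cv2.convexHull(k)],np.float32)
    print(n,"charger",ce.round(1),plane(c,ce,.016).round(4),cv2.minAreaRect(W))
E
```

```text
w1 [318.09 122.04] [7, 12, 53, 52, 1359]
rim ((33.39323425292969, 37.13744354248047), (46.31284713745117, 47.33137893676758), 71.43865966796875)
G from rim z=.128 [ 0.481  -0.2353  0.128 ] radius est 23.156423568725586
diam 0.04940253272313372
side [313.47 306.77] [1, 8, 25, 24, 233]
side [313.32 300.55] [7, 10, 13, 13, 121]
side [314.5 318.6] [12, 33, 6, 2, 10]
 tri [ 0.4803 -0.2351  0.0939] [0.0006 0.0006]
 tri [ 0.4807 -0.2351  0.1426] [0. 0.]
 tri [ 0.4803 -0.2353 -0.01  ] [0.0008 0.0008]
bold yaw -160.97859975997426 0.026282621126061587
index -78.03546641646071 0.01902206716088527
foot edge [ 0.4647 -0.2659  0.    ] [ 0.5113 -0.2525  0.    ] 0.0485274695118277 16.117433465196452
side charger [297.6 171.6] [0.5065 0.1978 0.016 ] ((0.5063786506652832, 0.19725410640239716), (0.12202726304531097, 0.12776809930801392), 5.436781406402588)
scene charger [281.2 233.8] [0.4997 0.2024 0.016 ] ((0.4997047781944275, 0.2022029459476471), (0.1275264173746109, 0.11767953634262085), 5.731215476989746)
```

The measurements agree. Grinder centre is (0.4808,-0.2352), disc height measured 0.143 (text 0.147), foot-edge length 48.5 mm (text 50) and yaw about 17°. I'm going above it, then down.

```bash
python3 - <<'E'
from h import *
from rig import readout
s=readout.sense()
print(row(s,[.4808,-.2352,.25],128)); print(row(s,[.4808,-.2352,.0933],128))
E
```

```text
[7.93, -0.19, 2.0, -0.0, 0.0, 0.03]
[7.93, -0.19, 8.27, -0.0, 0.0, 0.03]
```

{"method": "play_rows", "body": {"rows": [[[7.93,-0.19,2,0,0,0],[7.93,-0.19,2,0,0,0],[7.93,-0.19,2,0,0,0],[7.93,-0.19,2,0,0,0],[7.93,-0.19,2,0,0,0],[7.93,-0.19,2,0,0,0],[7.93,-0.19,2,0,0,0],[7.93,-0.19,2,0,0,0],[7.93,-0.19,3,0,0,0],[7.93,-0.19,4,0,0,0],[7.93,-0.19,5,0,0,0],[7.93,-0.19,6,0,0,0],[7.93,-0.19,6.8,0,0,0],[7.93,-0.19,7.4,0,0,0],[7.93,-0.19,7.9,0,0,0],[7.93,-0.19,8.27,0,0,0],[7.93,-0.19,8.27,0,0,0],[7.93,-0.19,8.27,0,0,0]]], "hand": 87}}

```text
t: 4.22
position: [0.4811, -0.2357, 0.0935]
tcp_rot: [180.0, -0.0, 128.2]
force: [0.3, -0.5, 0.3]
width: 0.0874
```

```bash
python3 - <<'E'
from h import *
from rig import readout
s=readout.sense();print(s["position"],s["tcp_rot"],s["force"],s["joint_positions"].round(1))
snap("side","g1")
E
```

```text
[ 0.48105757 -0.235728    0.09352218] [ 1.79978108e+02 -1.81882550e-04  1.28248236e+02] [ 0.27357446 -0.49433386  0.3246318 ] [ 52.1  18.  -35.5 104.4  11.8  61.3  50.4]
```

No contact. Closing and lifting a little.

{"method": "play_rows", "body": {"rows": [[[0,0,0,0,0,0],[0,0,0,0,0,0],[0,0,0,0,0,0],[0,0,0,0,0,0],[0,0,0,0,0,0],[0,0,0,0,0,0],[0,0,0,0,0,0],[0,0,0,0,0,0],[0,0,0,0,0,0],[0,0,0,0,0,0],[0,0,0,0,0,0],[0,0,0,0,0,0]]], "hand": 40, "squeeze": 35}}

```text
t: 5.27
position: [0.4809, -0.2353, 0.0935]
tcp_rot: [180.0, 0.0, 128.3]
force: [1.3, 2.1, 2.6]
width: 0.0555
```

{"method": "play_rows", "body": {"rows": [[[0,0,-0.2,0,0,0],[0,0,-0.5,0,0,0],[0,0,-0.8,0,0,0],[0,0,-1.2,0,0,0],[0,0,-1.2,0,0,0],[0,0,-1.2,0,0,0]]]}}

```text
t: 5.77
position: [0.4809, -0.2358, 0.1241]
tcp_rot: [180.0, 0.1, 128.3]
force: [0.2, 0.2, -4.5]
width: 0.0554
```

Grinder held: width 55.5 mm, 4.5 N of weight. Carrying it to a viewpoint short of the base.

```bash
python3 - <<'E'
from h import *
from rig import readout
s=readout.sense()
print(row(s,[s["position"][0],s["position"][1],.25],128.3)); print(row(s,[.571,.066,.25],117))
E
```

```text
[-0.01, 0.0, -5.04, 0.0, 0.02, -0.01]
[7.24, 10.3, -5.04, 0.0, 0.02, 2.25]
```

{"method": "play_rows", "body": {"rows": [[[0,0,-1,0,0,0],[0,0,-2,0,0,0],[0,0,-3,0,0,0],[0.4,0.6,-4,0,0,0.1],[1,1.4,-5,0,0,0.3],[1.7,2.4,-5,0,0,0.5],[2.5,3.5,-5,0,0,0.8],[3.3,4.7,-5,0,0,1],[4.1,5.8,-5,0,0,1.3],[4.9,7,-5,0,0,1.5],[5.6,8,-5,0,0,1.7],[6.2,8.9,-5,0,0,1.9],[6.7,9.6,-5,0,0,2.1],[7,10,-5,0,0,2.2],[7.2,10.3,-5,0,0,2.25],[7.2,10.3,-5,0,0,2.25],[7.2,10.3,-5,0,0,2.25],[7.2,10.3,-5,0,0,2.25]]]}}

```text
t: 7.27
position: [0.5712, 0.0637, 0.248]
tcp_rot: [-180.0, 0.0, 116.9]
force: [-0.0, 0.2, -4.8]
width: 0.0555
```

```bash
python3 - <<'E'
from h import *
c,st=snap("wrist","w3"); print(st["position"],st["tcp_rot"],st["joint_positions"].round(1))
p=proj(c,[.503,.2,.02],st).astype(int); print(p)
im=c["color"][max(p[1]-50,0):p[1]+50,p[0]-65:p[0]+65,::-1]
cv2.imwrite("pics/v2.png",np.vstack([cv2.resize(im,(780,im.shape[0]*6),interpolation=cv2.INTER_CUBIC)])[:600])
print("origin",p[0]-65,max(p[1]-50,0))
E
```

```text
[0.57122998 0.0637496  0.24802124] [-1.79954202e+02  3.63131030e-02  1.16933632e+02] [ 26.9  17.5 -46.2  87.4  12.8  80.5   6.8]
[318  55]
origin 253 5
```

View pics/v2.png

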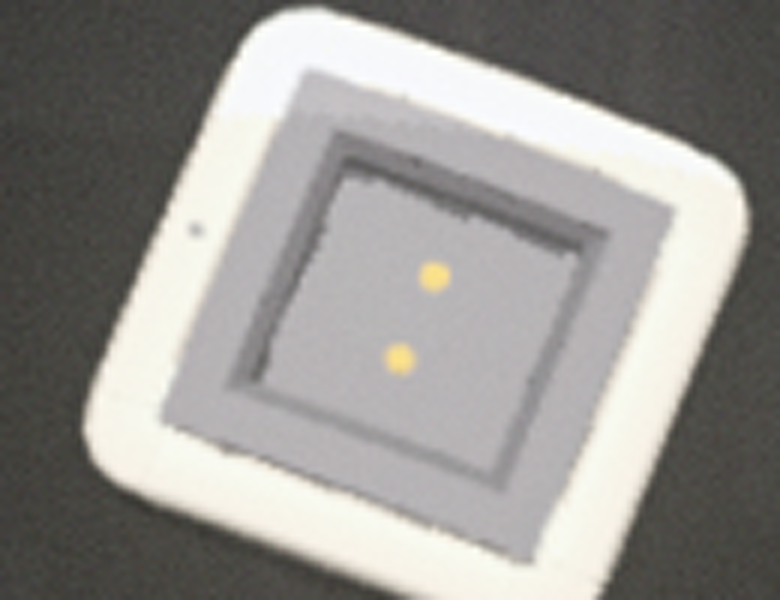

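View pics/w3.png

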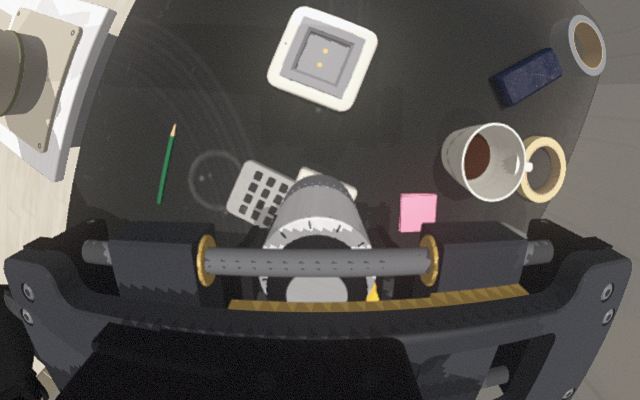

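The well is clear: mouth corners in the crop are (340,132), (607,233), (503,490) and (232,385), and the contacts are at (435,276) and (400,358). The held grinder's foot shows at about (325,178) in the full frame.

```bash
python3 - <<'E'
from h import *
c,st=load("w3"); sd,_=load("side0"); q,_=load("s2")
px=lambda p:(253+p[0]/6-.4,5+p[1]/6-.4)
for n,P,z in(("mouth62",[(340,132),(607,233),(503,490),(232,385)],.022),("mid84",[(308,70),(675,208),(533,562),(162,425)],.022)):
    W=np.array([plane(c,px(p),z,st)[:2] for p in P]); E=np.roll(W,-1,0)-W
    print(n,W.mean(0).round(4),np.linalg.norm(E,axis=1).round(4),(np.degrees(np.arctan2(E[:,1],E[:,0]))%90).round(1))
k=[plane(c,px(p),.01,st) for p in((435,276),(400,358))]; print("contacts",np.mean(k,0).round(4),np.degrees(np.arctan2(*(k[1]-k[0])[1::-1])))
# two-view heights: dark-grey middle square in side view & gold contacts
for n,cc,p in(("side",sd,(298,172)),("scene",q,(282,233))):
    im=cc["color"][p[1]-25:p[1]+25,p[0]-30:p[0]+30].astype(int); m=((im[...,0]-im[...,2])>45)
    v,u=np.nonzero(m); print(n,len(u))
    if len(u)>1:
        g=(u.mean()+p[0]-30,v.mean()+p[1]-25); print(g,tri([ray(c,px((417.5,317)),st),ray(cc,g)]))
im=c["color"][155:205,280:375,::-1]; cv2.imwrite("pics/v3.png",cv2.resize(im,None,fx=8,fy=8,interpolation=cv2.INTER_CUBIC))
E
```

```text
mouth62 [0.5077 0.2016] [0.0595 0.0603 0.0601 0.0599] [5.3 5.8 4.9 5.2]
mid84 [0.5078 0.201 ] [0.0822 0.0832 0.0819 0.0838] [5.5 5.9 5.9 6. ]
contacts [0.5071 0.2016 0.01  ] -85.01913315576817
side 15
(np.float64(297.53333333333336), np.float64(172.0)) (array([0.50664683, 0.20226171, 0.00670858]), [np.float64(0.00026094091277805315), np.float64(0.0002609409127781056)])
scene 8
(np.float64(281.5), np.float64(233.5)) (array([0.50699273, 0.20273068, 0.00890986]), [np.float64(0.0009603960123750102), np.float64(0.0009603960123750972)])
```

View pics/v3.png

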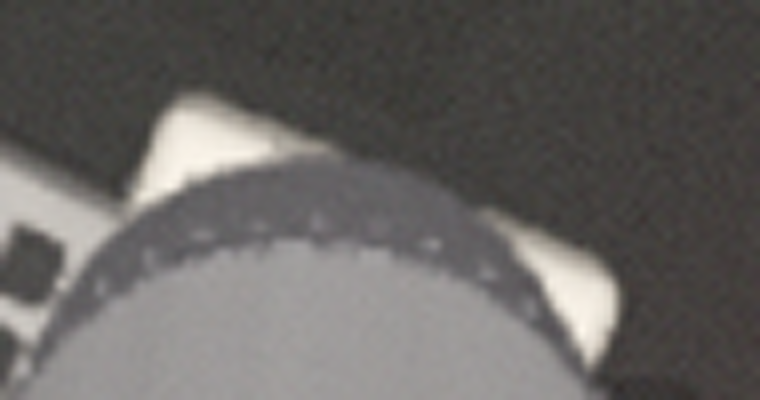

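```bash
python3 - <<'E'
from h import *
c,st=load("w3"); z=st["position"][2]-.0935
W=np.array([plane(c,(280+x/8-.4,155+y/8-.4),z,st) for x,y in((215,96),(330,150),(480,210),(585,256))])
d=W[-1]-W[0]; a=np.degrees(np.arctan2(d[1],d[0])); print(W.round(4),"edge yaw",a%90)
Rz=Ro.from_euler("z",st["tcp_rot"][2],degrees=True); print("in tool-yaw frame",Rz.inv().apply(W-st["position"]).round(4))
tool=st["tcp_rot"][2]+5.4-a; tool=(tool-117+45)%90+117-45; print("tool yaw to place",tool)
import cv2
E
```

```text
[[0.5485 0.0866 0.1545]
 [0.5617 0.087  0.1545]
 [0.5787 0.0884 0.1545]
 [0.5909 0.0891 0.1545]] edge yaw 3.4039043663775197
in tool-yaw frame [[ 0.0307  0.0099 -0.0935]
 [ 0.025  -0.0021 -0.0935]
 [ 0.0186 -0.0178 -0.0935]
 [ 0.0137 -0.029  -0.0935]]
tool yaw to place 118.92972795140886
```

```bash
python3 - <<'E'
from h import *
from rig import readout
s=readout.sense()
print(row(s,[.5074,.2016,.16],118)); print(row(s,[.5074,.2016,.126],118))
E
```

```text
[6.08, 0.22, 3.52, -0.01, 0.01, -0.22]
[6.08, 0.22, 4.88, -0.01, 0.01, -0.22]
```

{"method": "play_rows", "body": {"rows": [[[0.7,0,0.3,0,0,0],[1.6,0,0.8,0,0,-0.1],[2.6,0.1,1.4,0,0,-0.1],[3.6,0.1,2,0,0,-0.2],[4.5,0.2,2.5,0,0,-0.2],[5.2,0.2,2.9,0,0,-0.2],[5.8,0.22,3.3,0,0,-0.22],[6.08,0.22,3.5,0,0,-0.22],[6.08,0.22,3.7,0,0,-0.22],[6.08,0.22,4,0,0,-0.22],[6.08,0.22,4.3,0,0,-0.22],[6.08,0.22,4.6,0,0,-0.22],[6.08,0.22,4.8,0,0,-0.22],[6.08,0.22,4.8,0,0,-0.22],[6.08,0.22,4.8,0,0,-0.22],[6.08,0.22,4.8,0,0,-0.22]]]}}

```text
t: 8.65
position: [0.5074, 0.2033, 0.1286]
tcp_rot: [180.0, 0.0, 118.1]
force: [0.5, 0.1, -5.1]
width: 0.0552
```

```bash
python3 - <<'E'
from h import *
from rig import readout
s=readout.sense(); print(s["position"],s["tcp_rot"],s["force"]); print(row(s,[.5074,.2016,.1035],118))
c,st=snap("wrist","w4"); d,_=snap("side","sd4")
p=proj(d,[.507,.2,.04]).astype(int)
a=cv2.resize(d["color"][p[1]-40:p[1]+30,p[0]-40:p[0]+40,::-1],None,fx=5,fy=5,interpolation=cv2.INTER_CUBIC)
q=proj(c,[.507,.2,.02],st).astype(int);print(q)
b=cv2.resize(c["color"][90:200,265:365,::-1],(400,440),interpolation=cv2.INTER_CUBIC)
o=np.zeros((440,800,3),np.uint8);o[:350,:400]=a;o[:,400:]=b;cv2.imwrite("pics/v4.png",o)
E
```

```text
[0.50739199 0.20327362 0.12857561] [1.79974135e+02 1.27037767e-03 1.18104342e+02] [ 0.47457744  0.08148043 -5.08137196]
[-0.06, -0.03, 1.0, 0.01, 0.0, 0.02]
[316 200]
```

View pics/v4.png

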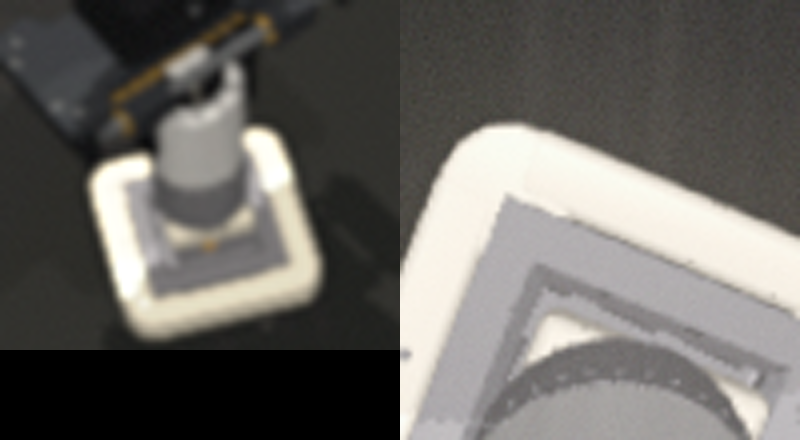

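The foot hangs square over the well and is centred in both views. Lowering slowly.

{"method": "play_rows", "body": {"rows": [[[-0.04,-0.02,0.15,0,0,0],[-0.04,-0.02,0.3,0,0,0],[-0.04,-0.02,0.45,0,0,0],[-0.04,-0.02,0.6,0,0,0],[-0.04,-0.02,0.7,0,0,0],[-0.04,-0.02,0.8,0,0,0],[-0.04,-0.02,0.88,0,0,0],[-0.04,-0.02,0.94,0,0,0],[-0.04,-0.02,0.94,0,0,0],[-0.04,-0.02,0.94,0,0,0]]]}}

```text
t: 9.58
position: [0.5072, 0.2022, 0.1048]
tcp_rot: [-180.0, 0.0, 118.1]
force: [0.5, 0.3, -4.9]
width: 0.0549
```

{"method": "play_rows", "body": {"rows": [[[0,0,0.04,0,0,0],[0,0,0.08,0,0,0],[0,0,0.08,0,0,0],[0,0,0.08,0,0,0]]]}}

```text
t: 9.92
position: [0.5075, 0.2023, 0.1035]
tcp_rot: [180.0, 0.0, 118.1]
force: [-0.8, -1.4, 4.4]
width: 0.0552
```

Contact came at exactly the seated height (foot at 10 mm). Releasing and rising.

{"method": "play_rows", "body": {"rows": [[[0,0,0,0,0,0],[0,0,0,0,0,0],[0,0,0,0,0,0],[0,0,0,0,0,0],[0,0,0,0,0,0],[0,0,0,0,0,0],[0,0,0,0,0,0],[0,0,0,0,0,0],[0,0,0,0,0,0]]], "hand": 87}}

```text
t: 10.67
position: [0.5072, 0.2021, 0.1028]
tcp_rot: [180.0, 0.0, 118.1]
force: [1.0, 0.9, 0.5]
width: 0.0868
```

{"method": "play_rows", "body": {"rows": [[[0,0,-0.6,0,0,0],[0,0,-1.4,0,0,0],[0,0,-2.4,0,0,0],[-0.5,0,-3.4,0,0,0],[-1.5,0,-4.4,0,0,0],[-2.3,0,-5.4,0,0,0],[-2.8,0,-6,0,0,0],[-2.8,0,-6,0,0,0],[-2.8,0,-6,0,0,0],[-2.8,0,-6,0,0,0]]]}}

```text
t: 11.5
position: [0.5394, 0.1411, 0.2519]
tcp_rot: [-179.9, -0.0, 118.2]
force: [-0.6, 0.6, 0.2]
width: 0.0869
```

```bash
python3 - <<'E'
from h import *
c,st=snap("wrist","w5"); d,_=snap("side","sd5"); print(st["position"],st["tcp_rot"],st["force"],st["joint_positions"].round(1))
q=proj(c,[.507,.202,.157],st); print(q); q=q.astype(int)
p=proj(d,[.507,.202,.08]).astype(int)
a=cv2.resize(c["color"][q[1]-40:q[1]+40,q[0]-40:q[0]+40,::-1],None,fx=5,fy=5,interpolation=cv2.INTER_CUBIC)
b=cv2.resize(d["color"][p[1]-40:p[1]+40,p[0]-40:p[0]+40,::-1],None,fx=5,fy=5,interpolation=cv2.INTER_CUBIC)
print("origin",q-40,p-40)
cv2.imwrite("pics/v5.png",np.hstack([a,b]))
E
```

```text
[0.53944782 0.14110591 0.25194418] [-1.79947044e+02 -3.34956197e-02  1.18168681e+02] [-0.58330595  0.64581876  0.16161036] [ 22.   15.5 -49.2  89.5  11.8  80.4   0.1]
[318.58935253 120.51274609]
origin [278  80] [256 118]
```

View pics/v5.png

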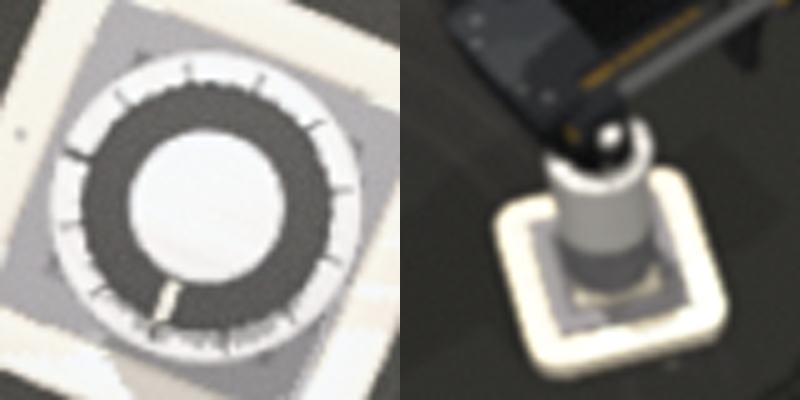

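The grinder is seated and upright. The bold mark is at crop (78,155) and the index at (167,300), so it is 90° CCW from the bold mark, i.e. 3 clicks. Now locating the dial centre for the turn.

```bash
python3 - <<'E'
from h import *
from rig import readout
c,st=load("w5"); s=readout.sense()
m=(c["color"][80:160,278:358].min(2)<110).astype(np.uint8)
n,l,t,ce=cv2.connectedComponentsWithStats(m)
for i in range(1,n):
    if t[i,4]>300: print(t[i],ce[i])
k=max(range(1,n),key=lambda i:t[i,4]*(abs(ce[i]-40).max()<8))
cs,_=cv2.findContours((l==k).astype(np.uint8),cv2.RETR_EXTERNAL,cv2.CHAIN_APPROX_NONE); e=cv2.fitEllipse(cv2.convexHull(max(cs,key=len))); print(e)
D=plane(c,np.array(e[0])+[278,80],.155,st); D2=plane(c,(319.2-.4,121.2-.4),.157,st); print(D,D2)
print(row(s,[.5072,.2022,.19],118.2)); print(row(s,[.5072,.2022,.143],118.2))
E
```

```text
[  16   17   50   50 1040] [41.08076923 40.90288462]
((40.72929382324219, 41.34425735473633), (48.7060661315918, 49.44467544555664), 125.69766998291016)
[0.50743293 0.20145486 0.155     ] [0.50726439 0.20187205 0.157     ]
[2.75, 0.03, 2.47, -0.02, -0.01, 0.0]
[2.75, 0.03, 4.35, -0.02, -0.01, 0.0]
```

{"method": "play_rows", "body": {"rows": [[[0.8,0,0.7,0,0,0],[1.8,0.03,1.5,0,0,0],[2.5,0.03,2.2,0,0,0],[2.75,0.03,2.4,0,0,0],[2.75,0.03,2.4,0,0,0],[2.75,0.03,2.8,0,0,0],[2.75,0.03,3.3,0,0,0],[2.75,0.03,3.8,0,0,0],[2.75,0.03,4.2,0,0,0],[2.75,0.03,4.35,0,0,0],[2.75,0.03,4.35,0,0,0],[2.75,0.03,4.35,0,0,0]]]}}

```text
t: 12.6
position: [0.5085, 0.2013, 0.144]
tcp_rot: [-180.0, -0.0, 118.1]
force: [0.6, -0.2, -0.0]
width: 0.0874
```

{"method": "play_rows", "body": {"rows": [[[0,0,0,0,0,0],[0,0,0,0,0,0],[0,0,0,0,0,0],[0,0,0,0,0,0],[0,0,0,0,0,0],[0,0,0,0,0,0],[0,0,0,0,0,0],[0,0,0,0,0,0],[0,0,0,0,0,0],[0,0,0,0,0,0],[0,0,0,0,0,0],[0,0,0,0,0,0]]], "hand": 20, "squeeze": 12}}

```text
t: 13.6
position: [0.5085, 0.2014, 0.1441]
tcp_rot: [180.0, 0.0, 118.1]
force: [1.4, 0.5, 0.0]
width: 0.0419
```

Gripped at 41.9 mm, which matches the dial. Turning clockwise about 96°.

{"method": "play_rows", "body": {"rows": [[[-0.03,0,0,0,0,1],[-0.03,0,0,0,0,2],[-0.03,0,0,0,0,3],[-0.03,0,0,0,0,4],[-0.03,0,0,0,0,5],[-0.03,0,0,0,0,6],[-0.03,0,0,0,0,7],[-0.03,0,0,0,0,8],[-0.03,0,0,0,0,9],[-0.03,0,0,0,0,10],[-0.03,0,0,0,0,11],[-0.03,0,0,0,0,12],[-0.03,0,0,0,0,13],[-0.03,0,0,0,0,14],[-0.03,0,0,0,0,15],[-0.03,0,0,0,0,16],[-0.03,0,0,0,0,17],[-0.03,0,0,0,0,18],[-0.03,0,0,0,0,18.5],[-0.03,0,0,0,0,19]]]}}

```text
t: 15.27
position: [0.5084, 0.2011, 0.1441]
tcp_rot: [-180.0, 0.0, 23.0]
force: [-1.0, 1.0, 2.2]
width: 0.0415
```

```bash
python3 - <<'E'
from rig import readout
s=readout.sense()
for k in("position","tcp_rot","force","ft_torque","joint_positions"): print(k,s[k].round(3))
E
```

```text
position [0.508 0.201 0.144]
tcp_rot [-1.79979e+02  2.20000e-02  2.30030e+01]
force [-0.951  0.977  2.164]
ft_torque [ 0.219  0.33  -0.045]
joint_positions [   4.251   16.033  -35.373   99.888    9.959   67.255 -100.94 ]
```

{"method": "play_rows", "body": {"rows": [[[0,0,0,0,0,0.5],[0,0,0,0,0,1],[0,0,0,0,0,1.5],[0,0,0,0,0,1.5],[0,0,0,0,0,1.5]]]}}

```text
t: 15.68
position: [0.5085, 0.2011, 0.1441]
tcp_rot: [-180.0, 0.0, 15.7]
force: [-1.7, 1.4, 2.1]
width: 0.0417
```

```bash
python3 - <<'E'
from rig import readout
s=readout.sense()
for k in("position","tcp_rot","force","ft_torque","joint_positions"): print(k,s[k].round(3))
E
```

```text
position [0.508 0.201 0.144]
tcp_rot [-1.79988e+02  1.40000e-02  1.57310e+01]
force [-1.672  1.429  2.073]
ft_torque [0.3   0.452 0.216]
joint_positions [   3.432   15.857  -34.392   99.929    9.623   67.182 -107.964]
```

The torque about z rose to 0.22 N m, well over the 0.05 N m detent, so the dial is on its stop. Backing off about 124°: 120° plus the grinder's turning play in the well, with the detent centring the rest.

{"method": "play_rows", "body": {"rows": [[[0,0,0,0,0,-1.2],[0,0,0,0,0,-2.4],[0,0,0,0,0,-3.6],[0,0,0,0,0,-4.8],[0,0,0,0,0,-6],[0,0,0,0,0,-7.2],[0,0,0,0,0,-8.4],[0,0,0,0,0,-9.6],[0,0,0,0,0,-10.8],[0,0,0,0,0,-12],[0,0,0,0,0,-13.2],[0,0,0,0,0,-14.4],[0,0,0,0,0,-15.6],[0,0,0,0,0,-16.8],[0,0,0,0,0,-18],[0,0,0,0,0,-19.2],[0,0,0,0,0,-20.4],[0,0,0,0,0,-21.6],[0,0,0,0,0,-22.8],[0,0,0,0,0,-24]]]}}

```text
t: 17.35
position: [0.5089, 0.2009, 0.1442]
tcp_rot: [180.0, -0.0, 136.0]
force: [-0.6, 1.0, 2.4]
width: 0.0415
```

{"method": "play_rows", "body": {"rows": [[[0,0,0,0,0,-0.4],[0,0,0,0,0,-0.8],[0,0,0,0,0,-0.8],[0,0,0,0,0,-0.8],[0,0,0,0,0,-0.8]]]}}

```text
t: 17.77
position: [0.5089, 0.201, 0.1443]
tcp_rot: [180.0, 0.0, 139.6]
force: [-1.6, 2.5, 3.0]
width: 0.042
```

{"method": "play_rows", "body": {"rows": [[[0,0,0,0,0,0],[0,0,0,0,0,0],[0,0,0,0,0,0],[0,0,0,0,0,0],[0,0,0,0,0,0],[0,0,0,0,0,0],[0,0,0,0,0,0],[0,0,0,0,0,0],[0,0,0,0,0,0],[0,0,0,0,0,0]]], "hand": 87}}

```text
t: 18.6
position: [0.5088, 0.2007, 0.144]
tcp_rot: [-180.0, 0.0, 139.6]
force: [0.5, 0.2, 0.9]
width: 0.0862
```

{"method": "play_rows", "body": {"rows": [[[0,0,-0.6,0,0,0],[0,0,-1.4,0,0,0],[0,0,-2.4,0,0,0],[-1,0,-3.4,0,0,0],[-2,0,-4.3,0,0,0],[-2.7,0,-4.3,0,0,0],[-2.7,0,-4.3,0,0,0],[-2.7,0,-4.3,0,0,0],[-2.7,0,-4.3,0,0,0]]]}}

```text
t: 19.35
position: [0.5594, 0.1576, 0.2507]
tcp_rot: [-180.0, -0.1, 139.7]
force: [-0.9, 0.2, 0.1]
width: 0.0868
```

```bash
python3 - <<'E'
from h import *
c,st=snap("wrist","w6"); d,_=snap("side","sd6"); print(st["position"],st["tcp_rot"],st["force"])
q=proj(c,[.5073,.2018,.157],st).astype(int); p=proj(d,[.507,.202,.08]).astype(int)
a=cv2.resize(c["color"][q[1]-40:q[1]+40,q[0]-40:q[0]+40,::-1],None,fx=5,fy=5,interpolation=cv2.INTER_CUBIC)
b=cv2.resize(d["color"][p[1]-40:p[1]+40,p[0]-40:p[0]+40,::-1],None,fx=5,fy=5,interpolation=cv2.INTER_CUBIC)
print("origin",q-40); cv2.imwrite("pics/v6.png",np.hstack([a,b]))
E
```

```text
[0.55942529 0.15757741 0.25070257] [-1.79955007e+02 -6.73385565e-02  1.39663233e+02] [-0.87703428  0.15767913  0.1363513 ]
origin [278  81]
```

View pics/v6.png

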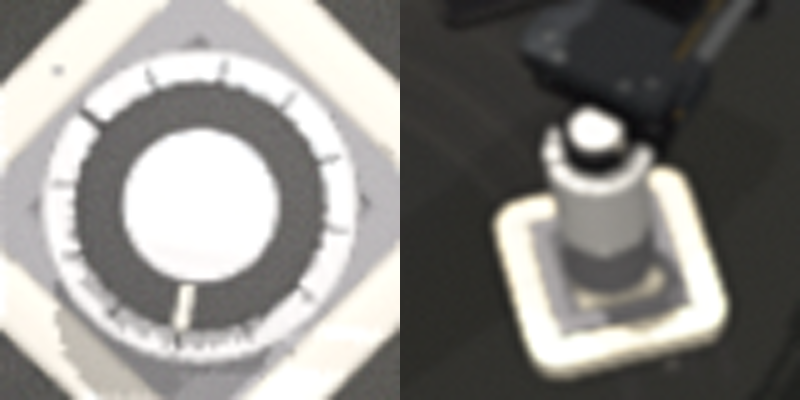

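The index now lies 120.5° CCW of the boldest mark (bold at (93,117), index at (184,307), centre (200,205)). That is the fourth click, and the grinder is seated and upright. The arm is clear, so I'm handing in.

```bash
python3 -c "
from rig import order
print(order.hand_in())"
```

```text
the job is handed in; nothing more can be done
None
```

I gripped the grinder by its barrel, stood it in the well of its base and released it. I then turned the dial clockwise to its stop, backed it off four clicks counter-clockwise, and let go. The job took about 19.4 s of the 70 s allowed and is handed in; no verdict was reported.

**Seating:** Contact came with the foot 10 mm above the table, which is the well floor. Both cameras show the grinder upright and seated afterwards.

**Dial:** It started 3 clicks from the stop. At the stop the torque rose to about 0.22 N m, well above the 0.05 N m a click needs. I did not photograph the dial at the stop; the net angles the tool and dial turned fit it having reached it. At the end the index line lies 120.5° counter-clockwise of the boldest mark, which is click four (120°).

**Clear of everything:** The fingers are open and about 90 mm above the grinder, with no contact force beyond noise. The arm touched nothing else on the way; I did not re-measure where the bystanders stand.

**Disagreements:**
- The first two fixed-camera outlines of the base differed by 7 mm. The close wrist view settled it at (0.5074, 0.2016).
- The disc on top of the dial measured 143 mm high in two views, against 147 mm from the text.
- Estimates of the grinder's heading ranged from about 15° to 19°, which the well's play absorbed.
- I viewed 11 pictures, one over the budget of 10.

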